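Load the food warmer with loaf tins and lower its hood

ROBOT

A 6-joint arm with a two-finger parallel gripper is mounted at the origin on the work surface. World frame = base frame: x ahead of the robot, y to its left, z up, the work surface at z = 0. Lengths are in mm, angles in rad, forces in N, time in s.
With the tool pointing down it reaches from about 275 to 1000 mm from the base axis. Payload 8.4 kg.
Tool frame: the origin (TCP) lies between the finger pads; the fingertips stand 22 mm ahead of it and the grasp point (between the pads) lies 3 mm ahead of it; z points along the fingers, y is the line along which they close (so a half turn about z gives the same grasp; the last joint's range is limited). The gripper opens to 85 mm and grips with 20 to 120 N. Pads are 22 mm wide; open, the fingers measure 114 mm over their backs; the gripper's body (76 mm by 85 mm) begins 54 mm behind the grasp point. The pads swing forward as they close: fully open they stand 13 mm farther back than shut.
Start: joints at [1.226, 0.353, 1.633, -0, 1.155, -0.002], TCP at [210.077, 588.639, 253.281] pointing down, gripper open.
Joint ranges: [-2.63, 2.63], [-0.92, 2.1], [0.06, 2.66], [-1.3, 4.44], [0, 2.69], [-3.02, 3.02]. Speed limits (rad/s): [2.22, 2.22, 2.79, 3.14, 3.14, 3.14].

INTERFACE

Orientations are given as [roll, pitch, yaw] about the fixed x, y, z axes, in that order (R = Rz(yaw) Ry(pitch) Rx(roll)).
In Python, from rig import r, grab_frame gives the robot as it stands.
- The arm moves only by the shell command python3 -m inch 'ROWS' [FORCE]. ROWS is JSON, a list of rows, each a list of 7 numbers: the turn, a rotation vector about the tool's x, y, z as a fraction of full scale, then the shift along the tool's x, y, z as a fraction of full scale, then the closure, from 0 (fully open) to 1 (shut). In form: [[rx, ry, rz, dx, dy, dz, fingers], ...]. A call has 1 to 8 rows; each row shifts and turns the commanded pose from where the row before left it, along the tool's axes as they then stand; what a row does not reach is not made up. Full scale, the value 1, is 2.5 cm for a shift and pi rad for a turn. A row lasts 1/12 s, in which the tool goes at most 41.7 mm and 7.16 degrees, less where a joint would pass 70% of its speed; a pose out of reach is approached as far as the arm can. A call with a number of a shift or a turn outside -1 to 1 is refused whole. A call with a gripper value outside its range is refused whole. The fingers move at their own pace and stop on an object; FORCE is the grip in N (left out, the last holds). Time passes only in rows, so rows that do not move let the fingers close. It gives the time, the measured TCP pose, the force, the opening and the grip force at its end, in the units of the state.
- r.sense(): the state, without advancing time (a new reading comes with each control period).
- grab_frame(name): name is "scene" or "top"; returns a dict with "pixels" (480x640x3 uint8, red, green, blue), "z_map" (480x640 float32, mm along the optical axis (not along the pixel's ray), 0 where there is no reading), "vertical_fov" (degrees; the focal length in pixels is half the picture's height over the tangent of half this angle, whatever the lens; pixels are square), "cx", "cy" (the principal point, pixels), "dist" ([k1, k2, p1, p2, k3] as OpenCV has them; the pictures are not rectified), "cam_to_world" (4x4, takes a point from camera to world coordinates). Camera axes: x right, y down, z forward; pixel columns grow to the right and rows downward; lengths in mm; the calibration is good to about 2 mm. A picture is of the moment at which its call begins.
- r.sign_off(): hands the job in; it is judged then, once.
The state is a dict: "clock": time; "qpos": joint angles; "qvel": joint speeds; "joint_efforts": joint torques, N m; "eef_pos": TCP position; "tcp_rot": TCP orientation; "contact_force": force on the tool from outside, world axes, zero at the start; "wrist_torque": the same for the moment, N m; "opening": opening from 0.0 (shut) to 1.0 (fully open); "grasp_force": force on a finger pad.
Only numpy, scipy, OpenCV 4.12 (cv2) and the standard library are available. Lean on these libraries where they do the work, as an engineer would, in place of code of your own. Each camera call takes 0.05 s, during which the arm holds its last target. There are 200 camera calls.

TASK

Put every low lidded loaf tin on the counter into the food warmer: set each down in front and slide it lengthwise, flat on the counter, under the low hood until its far end meets the back rail, the tins side by side and square to the rail with their near ends sticking out. Only when all are in, lower the hood by turning the black handwheel on the gearbox clockwise until its white pointer stands on the white mark. Leave the tall tin, the glass jar and the white tub standing where they are.

Things in the scene. Friction and masses are not known exactly. Their poses are not given: they have to be found in the camera images.
- warmer: Fixed stainless food warmer: flat hood between two end panels 105 mm high (inner faces y = +-190, x 0 to 130). Origin: on the counter under the middle of the hood's front edge; +x into the warmer from its open front on the robot's side, +y towards the gearbox, z up. No floor plate. Gearbox: grey block x -65 to 45, y 215 to 325, 40 high, black dial plate on top.
- hood_edge (a point): Middle of the hood's front lower edge: 64 mm above the counter at wheel 0, sinking 2.2 mm per radian of the wheel. The hood reaches 126 mm back and 188 to either side of this point, is 18 thick with a 6 mm ridge on top (top at most 88 above the counter).
- rail_face (a point): Middle of the near face of the low back rail (22 mm high, across between the panels), at warmer x = 112, z = 11. A 140 mm tin that touches it has its origin at warmer x = 42 and its near end sticks 28 mm out of the front.
- wheel (a joint): Angle of the handwheel (rad), growing clockwise from above; range -0.05 to 5.2, starts at 0 to 0.6. At 0 the white pointer points along the warmer's -x (to its front). The white mark on the dial plate is at 4.20 (240 degrees clockwise from there). Stiff: takes about 0.15 N m and stays where it is left.
- wheel_grip (a point): Centre of the black fluted round handwheel: 67 mm across, 25 thick, axis vertical, top 89 above the counter, 24 free below it; the point is on the axis at mid-thickness, at (-10, 270, 76.5) in the warmer's frame. Grip it across the rim from above. A white pointer below the rim turns with it and reaches 46 mm from the axis.
- tin1: Low lidded loaf tin, plain aluminium, a rounded box 140 long (its x axis) x 62 wide (y) x 50 high, about 0.35 kg. Origin: centre of its underside, z up. May be absent.
- tin2: Low lidded loaf tin, plain aluminium, a rounded box 140 long (its x axis) x 62 wide (y) x 50 high, about 0.35 kg. Origin: centre of its underside, z up. May be absent.
- tin3: Low lidded loaf tin, plain aluminium, a rounded box 140 long (its x axis) x 62 wide (y) x 50 high, about 0.35 kg. Origin: centre of its underside, z up. May be absent.
- tall_tin: Bystander: tall lidded tin 130 x 75 x 85 high, too tall for the hood. Origin: centre of underside.
- jar: Bystander: glass jar with steel lid, 60 across, 70 high. Origin: centre of underside.
- tub: Bystander: white lidded round tub, 98 across, 58 high. Origin: centre of underside.
Things that resemble listed ones, but are neither listed nor needed, are in the scene too. Leave any blue or pink look-alike of the tin2 alone.

How it is judged:
By the outcome, as a careful person would: the job done as asked, in the order asked, and still so for the second after the job is handed in, with the robot touching nothing.
Of tin1, tin2, tin3 only 2 to 3 are there at a start; the rules pass over those that are not, and their reading is None.
At some moment in a run one of tin1, tin2, tin3 may be knocked a few centimetres aside while the robot is not near it.
Once in a run the grip may slacken for a moment while it holds something.
It also fails if it takes over 210 s, if anything falls off the work surface, if the arm or the gripper's body presses on something with over 40 N, if the wrist force passes 120 N, or if a joint passes its speed limit or range.

## Working session

There is one attempt and no reset: what is moved stays moved. The work goes in short steps, Python scripts to look and compute and a shell command to move; the robot and the scene stay as the last step left them, time stands still between calls to the robot, and variables do not carry over. Pictures are saved under pics/ and viewed, at most 14 in all, crops included, and the job is handed in when it is done.

```bash
ls; mkdir -p pics
cat > h.py <<'E'
import numpy as np, cv2
from rig import r, grab_frame
def cam(name, png=None):
    f=grab_frame(name)
    if png: cv2.imwrite('pics/'+png, cv2.cvtColor(f['pixels'],cv2.COLOR_RGB2BGR))
    return f
def K(f):
    h=f['pixels'].shape[0]; fl=h/2/np.tan(np.radians(f['vertical_fov'])/2)
    return np.array([[fl,0,f['cx']],[0,fl,f['cy']],[0,0,1]])
def cloud(f):
    h,w=f['z_map'].shape
    uv=np.stack(np.meshgrid(np.arange(w),np.arange(h)),-1).reshape(-1,1,2).astype(np.float32)
    n=cv2.undistortPoints(uv,K(f),np.array(f['dist'],float)).reshape(h,w,2)
    z=f['z_map']; P=np.dstack([n[...,0]*z,n[...,1]*z,z,np.ones_like(z)])@np.array(f['cam_to_world']).T
    P=P[...,:3]; P[z==0]=np.nan
    return P
E
python3 - <<'E'
from h import *
for n in ['top','scene']:
    f=cam(n,n+'0.png'); np.savez('pics/'+n+'0.npz',P=cloud(f),px=f['pixels']); print(n,np.round(f['cam_to_world'],2).tolist(),f['vertical_fov'],f['dist'])
s=r.sense(); print({k:np.round(v,3).tolist() for k,v in s.items()})
E
```

```text
pics
top [[-0.03, -0.98, 0.21, 126.13], [-1.0, 0.03, -0.0, 89.62], [-0.0, -0.21, -0.98, 1787.52], [0.0, 0.0, 0.0, 1.0]] 48.78016713626638 [0.02710215 0.         0.         0.         0.        ]
scene [[0.17, 0.63, -0.75, 1674.17], [0.99, -0.11, 0.13, -82.22], [-0.0, -0.77, -0.64, 1074.14], [0.0, 0.0, 0.0, 1.0]] 54.00600183789837 [-0.05773613  0.          0.          0.          0.        ]
{'clock': 0.1, 'qpos': [1.226, 0.354, 1.634, 0.0, 1.155, -0.002], 'qvel': [-0.001, -0.002, -0.004, -0.001, 0.004, 0.001], 'joint_efforts': [0.001, -60.636, -34.283, 0.0, 0.004, -0.0], 'eef_pos': [209.911, 588.256, 252.613], 'tcp_rot': [-3.14, -0.0, 2.799], 'contact_force': [-0.455, 0.572, 0.596], 'wrist_torque': [-0.017, -0.017, -0.048], 'grasp_force': 0.0, 'opening': 0.999}
```

View pics/top0.png

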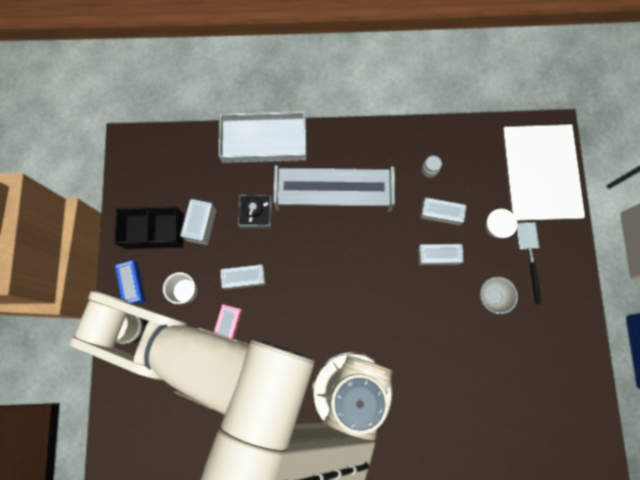

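View pics/scene0.png

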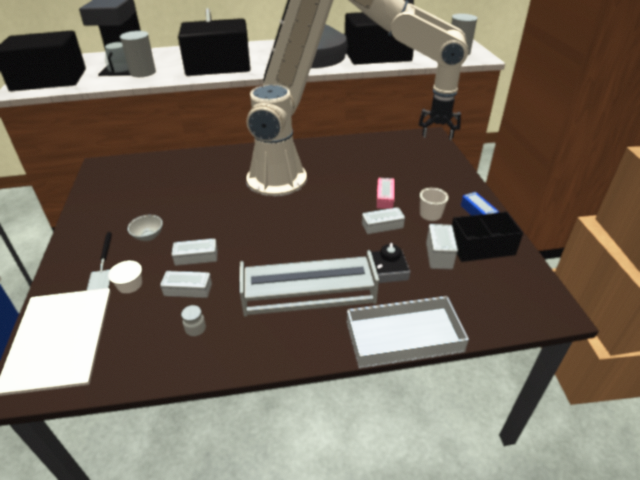

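The top view shows three low tins at (242,276), (441,254) and (443,210), and the tall tin at (198,220). The warmer is at (335,187), the gearbox at (254,210), the jar at (432,166) and the tub at (501,223). The pink and blue look-alikes are at (228,322) and (130,282).

```bash
cat >> h.py <<'E'
def rect(P,c,zr,R=110,C=None):
    m=(np.hypot(P[...,0]-c[0],P[...,1]-c[1])<R)&(P[...,2]>zr[0])&(P[...,2]<zr[1])
    lab,L,st,ce=cv2.connectedComponentsWithStats(m.astype(np.uint8))
    if lab<2: return None
    k=1+np.argmax(st[1:,4]); q=P[L==k]
    (cx,cy),(w,h),a=cv2.minAreaRect(q[:,:2].astype(np.float32))
    if w<h: w,h,a=h,w,a+90
    return dict(c=np.round([cx,cy],1).tolist(),med=np.round(np.median(q,0),1).tolist(),size=np.round([w,h],1).tolist(),yaw=round((a+90)%180-90,1),n=len(q))
E
python3 - <<'E'
from h import *
T=np.load('pics/top0.npz')['P'];S=np.load('pics/scene0.npz')['P']
for nm,(u,v),zr in [('A',(242,276),(40,56)),('B',(441,254),(40,56)),('C',(443,210),(40,56)),('tall',(198,220),(75,95)),('jar',(432,166),(60,80)),('tub',(501,223),(50,66)),('hood',(335,178),(60,100)),('gear',(243,200),(34,48)),('wheel',(254,209),(75,100)),('pink',(228,322),(20,60))]:
    p=T[v,u]; print(nm,np.round(p,0)); R=260 if nm=='hood' else 110
    print('  T',rect(T,p,zr,R)); print('  S',rect(S,p,zr,R))
E
python3 - <<'E'
import cv2
im=cv2.imread('pics/top0.png')[140:300,180:480]
cv2.imwrite('pics/crop1.png',cv2.resize(im,(780,416),interpolation=cv2.INTER_CUBIC))
E
```

```text
A [387. 351.  45.]
  T {'c': [386.9, 351.1], 'med': [386.4, 350.4, 49.0], 'size': [140.1, 63.2], 'yaw': -85.6, 'n': 717}
  S {'c': [391.7, 351.9], 'med': [396.8, 350.2, 47.5], 'size': [143.3, 69.5], 'yaw': -83.4, 'n': 462}
B [ 440. -313.   50.]
  T {'c': [443.7, -312.3], 'med': [442.5, -314.3, 49.3], 'size': [141.6, 63.4], 'yaw': 88.3, 'n': 715}
  S {'c': [446.7, -313.7], 'med': [453.7, -313.9, 49.4], 'size': [140.9, 69.6], 'yaw': 86.3, 'n': 545}
C [ 591. -332.   49.]
  T {'c': [592.6, -332.7], 'med': [591.0, -333.2, 49.2], 'size': [140.7, 65.2], 'yaw': 76.9, 'n': 685}
  S {'c': [596.1, -334.8], 'med': [600.8, -334.7, 49.4], 'size': [140.2, 69.5], 'yaw': 76.1, 'n': 723}
tall [573. 491.  86.]
  T {'c': [575.8, 498.0], 'med': [574.8, 496.8, 84.4], 'size': [130.8, 77.4], 'yaw': -12.9, 'n': 857}
  S {'c': [577.7, 498.2], 'med': [586.9, 495.1, 83.4], 'size': [139.1, 72.8], 'yaw': -13.1, 'n': 586}
jar [ 743. -302.   68.]
  T {'c': [753.3, -304.1], 'med': [752.4, -304.6, 69.5], 'size': [52.5, 51.7], 'yaw': -7.4, 'n': 182}
  S {'c': [756.9, -305.0], 'med': [759.1, -304.8, 68.9], 'size': [52.
[... 462 characters left out ...]
 'yaw': 87.7, 'n': 4275}
gear [649. 348.  46.]
  T {'c': [613.4, 310.3], 'med': [601.6, 303.6, 40.5], 'size': [110.4, 109.8], 'yaw': -2.8, 'n': 583}
  S {'c': [620.0, 312.4], 'med': [639.4, 303.4, 40.9], 'size': [108.5, 107.7], 'yaw': 86.5, 'n': 548}
wheel [604. 305.  89.]
  T {'c': [613.4, 311.0], 'med': [611.8, 309.2, 87.9], 'size': [64.6, 63.1], 'yaw': -37.7, 'n': 298}
  S {'c': [620.9, 308.2], 'med': [624.6, 307.7, 86.7], 'size': [62.3, 59.7], 'yaw': -61.3, 'n': 248}
pink [237. 395.  51.]
  T {'c': [242.5, 399.4], 'med': [240.8, 396.9, 48.9], 'size': [95.7, 63.8], 'yaw': -17.3, 'n': 599}
  S {'c': [221.8, 405.8], 'med': [248.2, 401.1, 46.5], 'size': [157.2, 61.2], 'yaw': -15.6, 'n': 420}
```

View pics/crop1.png

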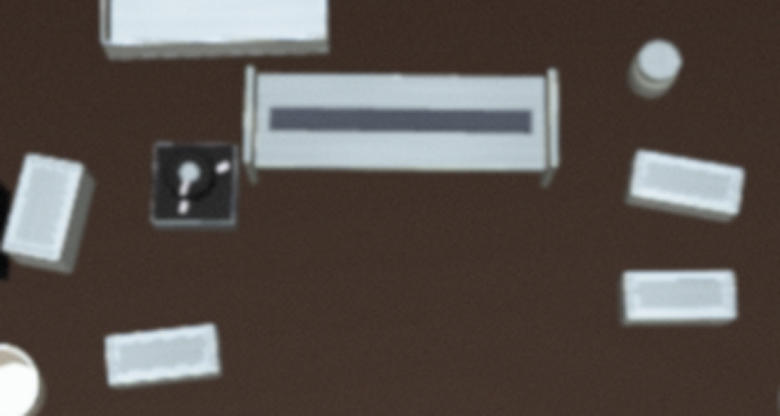

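The wheel centre predicted from the hood fit, about (613,311), matches the measured one. The tin sizes and heights also agree with the task. I'll add a planning helper and start with tin A.

```bash
cat >> h.py <<'E'
from scipy.spatial.transform import Rotation as Ro
WY=np.radians(-2.4); W0=np.array([612.1,41.2])
def w2(x,y): c,s=np.cos(WY),np.sin(WY); return W0+[c*x-s*y,s*x+c*y]
def tow(p): c,s=np.cos(WY),np.sin(WY); d=np.array(p)[:2]-W0; return np.round([c*d[0]+s*d[1],-s*d[0]+c*d[1]],1).tolist()
def delta(x,y,z,yawdeg,cur=None):
    """turn (units of pi) to do first, then shift in the turned tool frame, units of 25 mm"""
    s=r.sense(); p=np.array(s['eef_pos']); R0=Ro.from_euler('xyz',s['tcp_rot']); R1=Ro.from_euler('xyz',[np.pi,0,np.radians(yawdeg)])
    print('turn',np.round((R0.inv()*R1).as_rotvec()/np.pi,3),'shift',np.round(R1.inv().apply(np.array([x,y,z])-p)/25,2),'t',round(s['clock'],1),'F',np.round(s['contact_force'],1),'open',round(s['opening'],3))
def state():
    s=r.sense(); print('p',np.round(s['eef_pos'],1),'yaw',round(np.degrees(s['tcp_rot'][2]),1),'wf',tow(s['eef_pos']),'F',np.round(s['contact_force'],1),'open',round(s['opening'],3),'g',round(s['grasp_force'],1),'t',round(s['clock'],1))
E
python3 -c "
from h import *
delta(387.5,351,150,94.4)"
```

```text
turn [-0.     0.     0.366] shift [-10.01   6.35   4.1 ] t 0.1 F [-0.5  0.6  0.6] open 0.999
```

```bash
python3 -m inch '[[0,0,0.0366,0,0,0,0],[0,0,0.0366,0,0,0,0],[0,0,0.0366,0,0,0,0],[0,0,0.0366,0,0,0,0],[0,0,0.0366,0,0,0,0],[0,0,0.0366,0,0,0,0],[0,0,0.0366,0,0,0,0],[0,0,0.0366,0,0,0,0]]' 60
python3 -m inch '[[0,0,0.0366,0,0,0,0],[0,0,0.0366,0,0,0,0],[0,0,0,-0.8,0.5,0,0],[0,0,0,-0.8,0.5,0,0],[0,0,0,-0.8,0.5,0,0],[0,0,0,-0.8,0.5,0,0],[0,0,0,-0.8,0.5,0,0],[0,0,0,-0.8,0.5,0,0]]'
python3 -m inch '[[0,0,0,-0.8,0.5,0.5,0],[0,0,0,-0.8,0.5,0.5,0],[0,0,0,-0.8,0.5,0.5,0],[0,0,0,-0.8,0.5,0.5,0],[0,0,0,-0.8,0.5,0.5,0],[0,0,0,-0.8,0.5,0.5,0],[0,0,0,-0.4,0.3,0.5,0],[0,0,0,0,0,0.5,0]]'
python3 - <<'E'
from h import *
f=cam('top'); P=cloud(f); print(rect(P,(387,351),(40,56),80)); f=cam('scene');print(rect(cloud(f),(387,351),(40,56),80)); delta(387.5,351,40,94.4)
E
```

```text
clock: 0.77
eef_pos: [210.0, 588.4, 252.8]
tcp_rot: [-3.141, 0.001, 1.873]
contact_force: [-0.2, 0.1, 0.7]
opening: 0.996
grasp_force: 0.0
clock: 1.43
eef_pos: [294.6, 473.7, 253.0]
tcp_rot: [-3.141, 0.001, 1.649]
contact_force: [-0.3, 0.3, -0.2]
opening: 0.999
grasp_force: 0.0
clock: 2.1
eef_pos: [387.8, 349.7, 152.5]
tcp_rot: [-3.142, 0.001, 1.647]
contact_force: [1.4, -0.0, -0.4]
opening: 1.003
grasp_force: 0.0
{'c': [378.7, 413.8], 'med': [381.5, 413.1, 50.0], 'size': [21.0, 17.6], 'yaw': -16.7, 'n': 26}
{'c': [391.2, 351.1], 'med': [396.7, 348.7, 47.5], 'size': [145.7, 71.5], 'yaw': -84.6, 'n': 459}
turn [-0.001  0.001 -0.   ] shift [0.03 0.07 4.46] t 2.2 F [ 0.2  1.1 -0.5] open 0.995
```

```bash
python3 -m inch '[[0,0,0,0,0,0.8,0],[0,0,0,0,0,0.8,0],[0,0,0,0,0.07,0.8,0],[0,0,0,0,0,0.8,0],[0,0,0,0,0,0.8,0],[0,0,0,0,0,0.46,0],[0,0,0,0,0,0,1],[0,0,0,0,0,0,1]]' 70
python3 -m inch '[[0,0,0,0,0,0,1],[0,0,0,0,0,0,1],[0,0,0,0,0,0,1],[0,0,0,0,0,0,1],[0,0,0,0,0,-0.4,1],[0,0,0,0,0,-0.8,1],[0,0,0,0,0,-0.8,1],[0,0,0,0,0,0,1]]' 70
python3 -c "
from h import *
state(); delta(*w2(-88,95),100,177.6)"
```

```text
clock: 2.87
eef_pos: [388.1, 352.0, 41.9]
tcp_rot: [-3.141, 0.0, 1.649]
contact_force: [-1.9, 0.5, 6.0]
opening: 0.748
grasp_force: 4.7
clock: 3.53
eef_pos: [390.0, 353.2, 95.4]
tcp_rot: [3.137, -0.003, 1.649]
contact_force: [2.1, 0.8, -3.5]
opening: 0.71
grasp_force: 77.6
p [390.  353.2  95.4] yaw 94.5 wf [-235.0, 302.4] F [ 2.1  0.8 -3.5] open 0.71 g 77.6 t 3.5
turn [ 0.002  0.    -0.462] shift [-5.88 -8.3  -0.18] t 3.5 F [ 2.1  0.8 -3.5] open 0.71
```

```bash
python3 -m inch '[[0,0,-0.0355,0,0,0,1],[0,0,-0.0355,0,0,0,1],[0,0,-0.0355,0,0,0,1],[0,0,-0.0355,0,0,0,1],[0,0,-0.0355,0,0,0,1],[0,0,-0.0355,0,0,0,1],[0,0,-0.0355,0,0,0,1],[0,0,-0.0355,0,0,0,1]]'
python3 -m inch '[[0,0,-0.0355,0,0,0,1],[0,0,-0.0355,0,0,0,1],[0,0,-0.0355,0,0,0,1],[0,0,-0.0355,0,0,0,1],[0,0,-0.0355,0,0,0,1],[0,0,0,-0.2,-0.7,0,1],[0,0,0,-0.2,-0.7,0,1],[0,0,0,-0.2,-0.7,0,1]]'
python3 -m inch '[[0,0,0,-0.4,-0.8,0,1],[0,0,0,-0.6,-0.8,0,1],[0,0,0,-0.8,-0.8,0,1],[0,0,0,-0.8,-0.8,0,1],[0,0,0,-0.8,-0.8,0,1],[0,0,0,-0.8,-0.8,0,1],[0,0,0,-0.6,-0.8,0,1],[0,0,0,-0.48,-0.6,0,1]]'
python3 -m inch '[[0,0,0,0,0,0,1],[0,0,0,0,0,0,1]]'
python3 -c "
from h import *
state(); delta(*w2(-88,95),41,177.6)"
```

```text
clock: 4.2
eef_pos: [388.1, 351.6, 91.4]
tcp_rot: [-3.141, -0.0, 2.547]
contact_force: [0.4, -0.2, -3.8]
opening: 0.711
grasp_force: 77.3
clock: 4.87
eef_pos: [400.9, 298.1, 91.4]
tcp_rot: [-3.141, -0.0, 3.1]
contact_force: [0.5, 0.5, -3.5]
opening: 0.713
grasp_force: 77.5
clock: 5.53
eef_pos: [527.3, 136.5, 91.5]
tcp_rot: [-3.141, 0.0, 3.098]
contact_force: [0.2, 0.0, -3.9]
opening: 0.71
grasp_force: 77.6
clock: 5.7
eef_pos: [526.4, 137.4, 91.4]
tcp_rot: [-3.142, -0.0, 3.097]
contact_force: [-0.2, 0.9, -3.2]
opening: 0.711
grasp_force: 77.7
p [526.4 137.4  91.4] yaw 177.4 wf [-89.6, 92.5] F [-0.2  0.9 -3.2] open 0.711 g 77.7 t 5.7
turn [-0.    -0.    -0.001] shift [-0.06  0.1   2.02] t 5.7 F [-0.2  0.9 -3.2] open 0.711
```

```bash
python3 -m inch '[[0,0,0,-0.06,0.1,0.5,1],[0,0,0,0,0,0.5,1],[0,0,0,0,0,0.5,1],[0,0,0,0,0,0.3,1],[0,0,0,0,0,0.15,1],[0,0,0,0,0,0.05,1],[0,0,0,0,0,0,1],[0,0,0,0,0,0,1]]'
python3 -m inch '[[0,0,0,0,0,0,0.1],[0,0,0,0,0,0,0.1],[0,0,0,0,0,0,0.1],[0,0,0,0.6,0,-0.06,0.1],[0,0,0,0.6,0,0,0.1],[0,0,0,0.6,0,0,0.1],[0,0,0,0.44,0,0,0.1],[0,0,0,0,0,0,0.1]]'
python3 -c "
from h import *
f=cam('top','t1.png'); print(rect(cloud(f),w2(-88,95),(44,56),80)); f=cam('scene','s1.png');print(rect(cloud(f),w2(-88,95),(44,56),80)); state()"
```

```text
clock: 6.37
eef_pos: [526.3, 141.3, 42.5]
tcp_rot: [-3.141, -0.003, 3.1]
contact_force: [-10.8, 0.3, 16.9]
opening: 0.711
grasp_force: 80.2
clock: 7.03
eef_pos: [469.6, 142.9, 43.0]
tcp_rot: [-3.141, -0.002, 3.099]
contact_force: [-0.3, 1.3, 0.6]
opening: 0.897
grasp_force: 0.0
None
{'c': [525.5, 142.0], 'med': [528.0, 141.3, 48.2], 'size': [131.0, 61.0], 'yaw': -2.0, 'n': 449}
p [472.6 143.4  43.5] yaw 177.6 wf [-143.7, 96.2] F [ 1.2  0.4 -0. ] open 0.898 g 0.0 t 7.1
```

```bash
python3 -m inch '[[0,0,0,0,0,0,1],[0,0,0,0,0,0,1],[0,0,0,0,0,0,1],[0,0,0,0,0,0,1],[0,0,0,-0.3,0,0,1],[0,0,0,-0.5,0,0,1],[0,0,0,-0.5,0,0,1],[0,0,0,0,0,0,1]]' 50
python3 -m inch '[[0,0,0,-0.5,0,0,1],[0,0,0,-0.5,0,0,1],[0,0,0,-0.5,0,0,1],[0,0,0,-0.5,0,0,1],[0,0,0,-0.5,0,0,1],[0,0,0,-0.5,0,0,1],[0,0,0,-0.3,0,0,1],[0,0,0,0,0,0,1]]'
python3 -c "
from h import *
state(); f=cam('scene','s2.png')"
```

```text
clock: 7.8
eef_pos: [507.3, 142.0, 43.8]
tcp_rot: [3.141, 0.003, 3.098]
contact_force: [1.7, 0.1, -3.0]
opening: 0.711
grasp_force: 54.8
clock: 8.47
eef_pos: [588.6, 138.2, 43.7]
tcp_rot: [3.141, 0.001, 3.098]
contact_force: [1.6, -1.3, 6.0]
opening: 0.715
grasp_force: 56.0
p [588.6 138.2  43.7] yaw 177.5 wf [-27.5, 95.9] F [ 1.6 -1.3  6. ] open 0.715 g 56.0 t 8.5
```

View pics/s2.png

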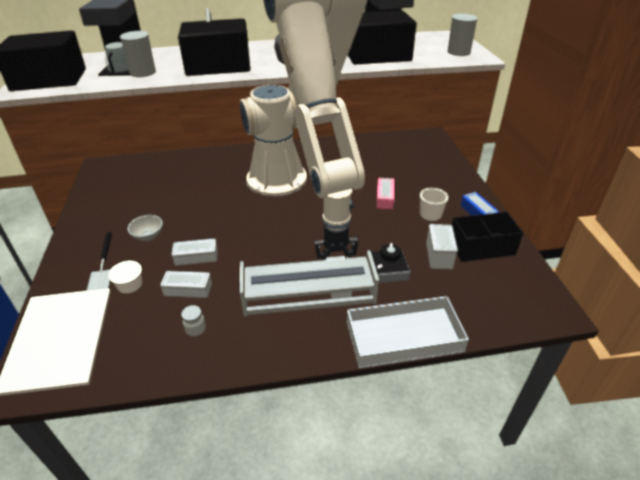

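The tin is under the hood and its far end shows at (342,292), just short of the rail. I'll close the rest gently.

```bash
python3 -m inch '[[0,0,0,-0.2,0,0,1],[0,0,0,-0.15,0,0,1],[0,0,0,-0.06,0,0,1],[0,0,0,0,0,0,1]]'
python3 -m inch '[[0,0,0,-0.06,0,0,1],[0,0,0,0,0,0,1]]'
python3 -m inch '[[0,0,0,-0.06,0,0,1],[0,0,0,0,0,0,1]]';python3 -c "
from h import *
state()"
```

```text
clock: 8.85
eef_pos: [596.3, 137.7, 43.7]
tcp_rot: [-3.141, -0.002, 3.098]
contact_force: [-2.6, 0.9, 1.9]
opening: 0.72
grasp_force: 41.3
clock: 9.02
eef_pos: [597.5, 137.6, 43.6]
tcp_rot: [-3.141, -0.003, 3.098]
contact_force: [-8.8, -0.4, 12.8]
opening: 0.72
grasp_force: 36.7
clock: 9.18
eef_pos: [598.9, 137.6, 43.7]
tcp_rot: [-3.141, -0.003, 3.098]
contact_force: [-9.3, 0.9, 14.1]
opening: 0.72
grasp_force: 51.9
p [598.9 137.6  43.7] yaw 177.5 wf [-17.3, 95.7] F [-9.3  0.9 14.1] open 0.72 g 51.9 t 9.2
```

```bash
python3 -m inch '[[0,0,0,-0.06,0,0,1],[0,0,0,0,0,0,1]]' 60
python3 -m inch '[[0,0,0,-0.06,0,0,1],[0,0,0,0,0,0,1]]';python3 -m inch '[[0,0,0,-0.06,0,0,1],[0,0,0,0,0,0,1]]';python3 -c "
from h import *
state()
f=cam('scene'); P=cloud(f); q=P.reshape(-1,3); w=np.array([tow(p) for p in q]); m=(abs(w[:,1]-96)<24)&(w[:,0]>80)&(w[:,0]<140)&(q[:,2]<60)
for z in range(0,60,6):
    k=m&(q[:,2]>=z)&(q[:,2]<z+6); print(z,k.sum(),np.round(np.nanpercentile(w[k,0],[10,50,90]),0) if k.any() else '')
"
```

```text
clock: 9.35
eef_pos: [600.3, 137.5, 43.8]
tcp_rot: [-3.141, -0.003, 3.099]
contact_force: [-9.5, -0.3, 15.0]
opening: 0.715
grasp_force: 62.3
clock: 9.52
eef_pos: [601.8, 137.5, 43.8]
tcp_rot: [-3.141, -0.003, 3.099]
contact_force: [-9.6, 0.3, 14.9]
opening: 0.716
grasp_force: 62.6
clock: 9.68
eef_pos: [603.3, 137.4, 43.8]
tcp_rot: [-3.141, -0.003, 3.099]
contact_force: [-10.6, 0.6, 14.7]
opening: 0.718
grasp_force: 62.7
p [603.3 137.4  43.8] yaw 177.5 wf [-12.8, 95.7] F [-10.6   0.6  14.7] open 0.718 g 62.7 t 9.7
0 46 [123. 129. 137.]
6 22 [122. 124. 127.]
12 23 [122. 125. 127.]
18 63 [110. 118. 126.]
24 29 [108. 113. 124.]
30 25 [109. 111. 113.]
36 17 [109. 111. 113.]
42 19 [110. 112. 114.]
48 2 [113. 114. 114.]
54 0
```

```bash
python3 -m inch '[[0,0,0,-0.06,0,0,1],[0,0,0,0,0,0,1]]' 60
python3 -m inch '[[0,0,0,-0.06,0,0,1],[0,0,0,0,0,0,1]]';python3 -m inch '[[0,0,0,-0.06,0,0,1],[0,0,0,0,0,0,1]]';python3 -c "
from h import *
state()
f=cam('scene'); P=cloud(f); q=P.reshape(-1,3); w=np.array([tow(p) for p in q]); m=(abs(w[:,1]-96)<24)&(w[:,0]>80)&(w[:,0]<140)&(q[:,2]<60)
for z in range(24,54,6):
    k=m&(q[:,2]>=z)&(q[:,2]<z+6); print(z,k.sum(),np.round(np.nanpercentile(w[k,0],[10,50,90]),1) if k.any() else '')
"
```

```text
clock: 9.9
eef_pos: [604.3, 137.4, 43.8]
tcp_rot: [-3.141, -0.004, 3.098]
contact_force: [-11.0, 1.5, 17.0]
opening: 0.715
grasp_force: 63.0
clock: 10.07
eef_pos: [604.3, 137.3, 43.8]
tcp_rot: [-3.141, -0.007, 3.098]
contact_force: [-18.0, 2.1, 21.7]
opening: 0.713
grasp_force: 63.6
clock: 10.23
eef_pos: [604.4, 137.4, 43.7]
tcp_rot: [-3.141, -0.01, 3.098]
contact_force: [-23.5, 2.0, 28.0]
opening: 0.716
grasp_force: 64.3
p [604.4 137.4  43.7] yaw 177.5 wf [-11.7, 95.7] F [-23.5   2.   28. ] open 0.716 g 64.3 t 10.2
24 32 [110.6 113.  123. ]
30 21 [109.1 111.9 114.4]
36 19 [109.2 112.9 114.7]
42 18 [111.  112.9 115.3]
48 3 [114.7 115.6 116. ]
```

```bash
python3 -m inch '[[0,0,0,0.08,0,-0.04,1],[0,0,0,0,0,0,0.05],[0,0,0,0,0,0,0.05],[0,0,0,0,0,0,0.05],[0,0,0,0,0,-0.4,0.05],[0,0,0,0,0,-1,0],[0,0,0,0,0,-1,0],[0,0,0,0,0,-1,0]]' 60
python3 -c "
from h import *
state(); f=cam('top'); P=cloud(f)
for c in [(444,-312),(593,-333)]: print(rect(P,c,(40,56),90))
delta(444,-312,150,88.3)"
```

```text
clock: 10.95
eef_pos: [607.6, 137.2, 130.6]
tcp_rot: [-3.142, 0.001, 3.099]
contact_force: [0.3, 0.6, -0.8]
opening: 1.005
grasp_force: 0.0
p [607.6 137.2 130.6] yaw 177.5 wf [-8.6, 95.7] F [ 0.3  0.6 -0.8] open 1.005 g 0.0 t 10.9
{'c': [444.0, -312.4], 'med': [442.6, -313.0, 49.1], 'size': [142.2, 63.5], 'yaw': 88.2, 'n': 728}
{'c': [592.1, -333.0], 'med': [590.8, -330.6, 48.9], 'size': [140.9, 63.6], 'yaw': 77.5, 'n': 678}
turn [0.002 0.001 0.496] shift [-18.18  -6.12  -0.57] t 11.0 F [3.1 0.  3.7] open 1.001
```

```bash
python3 -m inch '[[0,0,0,0.5,0,-1,0],[0,0,0.0355,0.5,0,0,0],[0,0,0.0355,0,0,0,0],[0,0,0.0355,0,0,0,0],[0,0,0.0355,0,0,0,0],[0,0,0.0355,0,0,0,0],[0,0,0.0355,0,0,0,0],[0,0,0.0355,0,0,0,0]]'
python3 -m inch '[[0,0,0.0355,0,0,0,0],[0,0,0.0355,0,0,0,0],[0,0,0.0355,0,0,0,0],[0,0,0.0355,0,0,0,0],[0,0,0.0355,0,0,0,0],[0,0,0.0355,0,0,0,0],[0,0,0.0355,0,0,0,0],[0,0,0,-0.9,-0.3,0,0]]'
python3 -m inch '[[0,0,0,-0.95,-0.3,0,0],[0,0,0,-0.95,-0.3,0,0],[0,0,0,-0.95,-0.3,0,0],[0,0,0,-0.95,-0.3,0,0],[0,0,0,-0.95,-0.3,0,0],[0,0,0,-0.95,-0.3,0,0],[0,0,0,-0.95,-0.3,0,0],[0,0,0,-0.95,-0.3,0,0]]'
python3 -m inch '[[0,0,0,-0.95,-0.3,0,0],[0,0,0,-0.95,-0.3,0,0],[0,0,0,-0.95,-0.3,0,0],[0,0,0,-0.95,-0.3,0,0],[0,0,0,-0.95,-0.3,0,0],[0,0,0,-0.95,-0.3,0,0],[0,0,0,-0.95,-0.3,0,0],[0,0,0,0,0,0,0]]'
python3 -c "
from h import *
f=cam('top','t3.png');f=cam('scene'); P=cloud(f)
print(rect(P,(444,-312),(40,56),90))
state();delta(444.5,-312.3,40,88.3)"
```

```text
clock: 11.67
eef_pos: [582.8, 138.3, 154.8]
tcp_rot: [3.14, 0.001, 2.313]
contact_force: [-0.3, 0.0, -0.3]
opening: 1.001
grasp_force: 0.0
clock: 12.33
eef_pos: [576.1, 118.3, 155.1]
tcp_rot: [3.138, -0.002, 1.531]
contact_force: [0.4, -0.1, 0.1]
opening: 1.003
grasp_force: 0.0
clock: 13.0
eef_pos: [507.8, -73.1, 154.9]
tcp_rot: [3.14, 0.0, 1.537]
contact_force: [-0.0, -0.4, 0.2]
opening: 1.002
grasp_force: 0.0
clock: 13.67
eef_pos: [449.2, -239.8, 154.9]
tcp_rot: [3.14, 0.002, 1.535]
contact_force: [0.5, 0.4, 0.6]
opening: 0.999
grasp_force: 0.0
{'c': [446.5, -313.4], 'med': [454.3, -314.0, 49.5], 'size': [139.9, 68.0], 'yaw': 88.4, 'n': 549}
p [ 449.8 -237.1  154.7] yaw 88.0 wf [-150.5, -284.8] F [-0.2  0.7 -0.2] open 1.004 g 0.0 t 13.8
turn [ 0.     0.    -0.002] shift [-3.01 -0.12  4.59] t 13.8 F [-0.2  0.7 -0.2] open 1.004
```

View pics/t3.png

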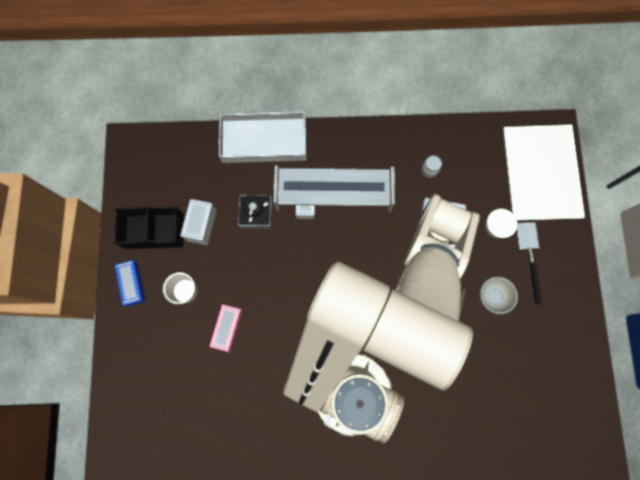

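Tin A is in the warmer, with its near end sticking out square at (305,211). Next is tin B.

```bash
python3 -m inch '[[0,0,0,-0.8,0,0,0],[0,0,0,-0.8,0,0,0],[0,0,0,-0.8,-0.1,0,0],[0,0,0,-0.6,0,0,0],[0,0,0,0,0,0.8,0],[0,0,0,0,0,0.8,0],[0,0,0,0,0,0.8,0],[0,0,0,0,0,0,0]]' 70
python3 -c "
from h import *
delta(444.5,-312.3,40,88.3)"
```

```text
clock: 14.43
eef_pos: [443.3, -309.3, 91.3]
tcp_rot: [-3.137, -0.003, 1.538]
contact_force: [-1.1, 1.0, -0.4]
opening: 1.003
grasp_force: 0.0
turn [-0.001 -0.001 -0.001] shift [-0.12  0.05  2.05] t 14.4 F [-1.1  1.  -0.4] open 1.003
```

```bash
python3 -m inch '[[0,0,0,-0.08,0.03,0.6,0],[0,0,0,0,0,0.6,0],[0,0,0,0,0,0.6,0],[0,0,0,0,0,0.2,0],[0,0,0,0,0,0,0],[0,0,0,0,0,0,1],[0,0,0,0,0,0,1],[0,0,0,0,0,0,1]]' 70
python3 -m inch '[[0,0,0,0,0,0,1],[0,0,0,0,0,0,1],[0,0,0,0,0,0,1],[0,0,0,0,0,0,1],[0,0,0,0,0,-0.4,1],[0,0,0,0,0,-0.8,1],[0,0,0,0,0,-0.8,1],[0,0,0,0,0,0,1]]' 70
python3 -c "
from h import *
state(); delta(*w2(-88,0),100,177.6)"
```

```text
clock: 15.1
eef_pos: [445.8, -313.3, 45.7]
tcp_rot: [3.141, 0.001, 1.538]
contact_force: [-1.9, 1.9, 6.6]
opening: 0.713
grasp_force: 76.6
clock: 15.77
eef_pos: [447.1, -314.4, 98.2]
tcp_rot: [3.137, 0.003, 1.537]
contact_force: [0.8, -0.7, -3.8]
opening: 0.71
grasp_force: 78.5
p [ 447.1 -314.4   98.2] yaw 88.1 wf [-150.0, -362.2] F [ 0.8 -0.7 -3.8] open 0.71 g 78.5 t 15.8
turn [ 0.     0.002 -0.497] shift [-2.48 14.49 -0.07] t 15.8 F [ 0.8 -0.7 -3.8] open 0.71
```

```bash
python3 -m inch '[[0,0,-0.0355,0,0,0,1],[0,0,-0.0355,0,0,0,1],[0,0,-0.0355,0,0,0,1],[0,0,-0.0355,0,0,0,1],[0,0,-0.0355,0,0,0,1],[0,0,-0.0355,0,0,0,1],[0,0,-0.0355,0,0,0,1],[0,0,-0.0355,0,0,0,1]]'
python3 -m inch '[[0,0,-0.0355,0,0,0,1],[0,0,-0.0355,0,0,0,1],[0,0,-0.0355,0,0,0,1],[0,0,-0.0355,0,0,0,1],[0,0,-0.0355,0,0,0,1],[0,0,-0.0355,0,0,0,1],[0,0,0,0,0.8,0,1],[0,0,0,0,0.9,0,1]]'
python3 -m inch '[[0,0,0,0,0.9,0,1],[0,0,0,0,0.9,0,1],[0,0,0,0,0.9,0,1],[0,0,0,0,0.9,0,1],[0,0,0,0,0.9,0,1],[0,0,0,0,0.9,0,1],[0,0,0,0,0.9,0,1],[0,0,0,0,0.9,0,1]]'
python3 -m inch '[[0,0,0,-0.4,0.9,0,1],[0,0,0,-0.4,0.9,0,1],[0,0,0,-0.4,0.9,0,1],[0,0,0,-0.4,0.9,0,1],[0,0,0,-0.4,0.9,0,1],[0,0,0,-0.4,0.9,0,1],[0,0,0,0,0,0,1],[0,0,0,0,0,0,1]]'
python3 -c "
from h import *
state(); delta(*w2(-88,0),43,177.6)"
```

```text
clock: 16.43
eef_pos: [445.0, -312.9, 93.9]
tcp_rot: [-3.142, -0.0, 2.435]
contact_force: [0.2, -0.0, -4.8]
opening: 0.708
grasp_force: 78.3
clock: 17.1
eef_pos: [447.0, -271.0, 94.0]
tcp_rot: [-3.141, 0.0, 3.098]
contact_force: [-0.1, -0.1, -4.9]
opening: 0.71
grasp_force: 78.5
clock: 17.77
eef_pos: [454.5, -89.7, 94.1]
tcp_rot: [3.142, -0.0, 3.099]
contact_force: [-0.3, 1.5, -4.0]
opening: 0.711
grasp_force: 78.5
clock: 18.43
eef_pos: [520.7, 42.5, 94.0]
tcp_rot: [-3.142, -0.0, 3.101]
contact_force: [-1.0, -0.6, -5.1]
opening: 0.712
grasp_force: 78.8
p [520.7  42.5  94. ] yaw 177.7 wf [-91.4, -2.5] F [-1.  -0.6 -5.1] open 0.712 g 78.8 t 18.4
turn [-0. -0.  0.] shift [-0.14  0.1   2.04] t 18.4 F [-1.  -0.6 -5.1] open 0.712
```

```bash
python3 -m inch '[[0,0,0,-0.1,0.1,0.5,1],[0,0,0,0,0,0.5,1],[0,0,0,0,0,0.5,1],[0,0,0,0,0,0.3,1],[0,0,0,0,0,0.15,1],[0,0,0,0,0,0.05,1],[0,0,0,0,0,0,1],[0,0,0,0,0,0,1]]'
python3 -m inch '[[0,0,0,0,0,0,0.1],[0,0,0,0,0,0,0.1],[0,0,0,0,0,0,0.1],[0,0,0,0.6,0,0,0.1],[0,0,0,0.6,0,0,0.1],[0,0,0,0.6,0,0,0.1],[0,0,0,0.44,0,0,0.1],[0,0,0,0,0,0,0.1]]'
python3 -c "
from h import *
f=cam('scene');print(rect(cloud(f),w2(-88,0),(44,56),80)); state()"
python3 -m inch '[[0,0,0,0,0,0,1],[0,0,0,0,0,0,1],[0,0,0,0,0,0,1],[0,0,0,0,0,0,1],[0,0,0,-0.3,0,0,1],[0,0,0,-0.5,0,0,1],[0,0,0,-0.5,0,0,1],[0,0,0,0,0,0,1]]' 60
python3 -m inch '[[0,0,0,-0.5,0,0,1],[0,0,0,-0.5,0,0,1],[0,0,0,-0.5,0,0,1],[0,0,0,-0.5,0,0,1],[0,0,0,-0.5,0,0,1],[0,0,0,-0.5,0,0,1],[0,0,0,-0.3,0,0,1],[0,0,0,0,0,0,1]]'
python3 -c "
from h import *
state()"
```

```text
clock: 19.1
eef_pos: [521.6, 43.1, 45.7]
tcp_rot: [-3.141, -0.003, 3.098]
contact_force: [-13.3, -1.9, 27.5]
opening: 0.711
grasp_force: 82.8
clock: 19.77
eef_pos: [464.6, 46.1, 43.9]
tcp_rot: [-3.141, -0.003, 3.099]
contact_force: [-0.8, 0.1, -0.2]
opening: 0.899
grasp_force: 0.0
{'c': [521.3, 44.0], 'med': [524.3, 43.1, 48.3], 'size': [130.0, 60.8], 'yaw': -2.8, 'n': 440}
p [466.5  46.2  44.2] yaw 177.6 wf [-145.7, -1.1] F [ 0.9 -0.1  0.2] open 0.903 g 0.0 t 19.8
clock: 20.48
eef_pos: [502.4, 45.0, 44.8]
tcp_rot: [3.141, 0.003, 3.099]
contact_force: [1.6, -0.7, -4.7]
opening: 0.713
grasp_force: 65.9
clock: 21.15
eef_pos: [583.7, 41.3, 44.6]
tcp_rot: [3.142, 0.001, 3.099]
contact_force: [1.1, -0.4, 6.8]
opening: 0.711
grasp_force: 67.4
p [583.7  41.3  44.6] yaw 177.5 wf [-28.3, -1.1] F [ 1.1 -0.4  6.8] open 0.711 g 67.4 t 21.1
```

```bash
python3 -m inch '[[0,0,0,-0.25,0,0,1],[0,0,0,-0.2,0,0,1],[0,0,0,-0.06,0,0,1],[0,0,0,0,0,0,1]]'
python3 -m inch '[[0,0,0,-0.06,0,0,1],[0,0,0,0,0,0,1]]'
python3 -m inch '[[0,0,0,-0.06,0,0,1],[0,0,0,0,0,0,1]]'
python3 -m inch '[[0,0,0,-0.06,0,0,1],[0,0,0,0,0,0,1]]'
```

```text
clock: 21.48
eef_pos: [594.1, 40.7, 44.6]
tcp_rot: [-3.141, -0.002, 3.099]
contact_force: [-6.3, 0.4, 12.0]
opening: 0.71
grasp_force: 67.9
clock: 21.65
eef_pos: [594.7, 40.7, 44.6]
tcp_rot: [-3.141, -0.004, 3.099]
contact_force: [-10.8, 0.7, 15.0]
opening: 0.715
grasp_force: 68.2
clock: 21.82
eef_pos: [596.2, 40.7, 44.6]
tcp_rot: [-3.141, -0.004, 3.099]
contact_force: [-10.2, 0.4, 15.0]
opening: 0.714
grasp_force: 68.2
clock: 21.98
eef_pos: [597.7, 40.6, 44.6]
tcp_rot: [-3.141, -0.004, 3.099]
contact_force: [-9.9, 0.4, 15.3]
opening: 0.716
grasp_force: 68.2
```

```bash
python3 -m inch '[[0,0,0,-0.06,0,0,1],[0,0,0,0,0,0,1]]'
python3 -m inch '[[0,0,0,-0.06,0,0,1],[0,0,0,0,0,0,1]]'
python3 -m inch '[[0,0,0,-0.06,0,0,1],[0,0,0,0,0,0,1]]'
```

```text
clock: 22.15
eef_pos: [599.2, 40.5, 44.6]
tcp_rot: [-3.141, -0.004, 3.099]
contact_force: [-10.7, 1.0, 15.4]
opening: 0.71
grasp_force: 68.2
clock: 22.32
eef_pos: [599.6, 40.5, 44.6]
tcp_rot: [-3.141, -0.006, 3.099]
contact_force: [-13.4, 1.0, 19.1]
opening: 0.714
grasp_force: 68.6
clock: 22.48
eef_pos: [599.7, 40.5, 44.6]
tcp_rot: [-3.141, -0.009, 3.099]
contact_force: [-19.9, 1.7, 23.4]
opening: 0.711
grasp_force: 69.3
```

```bash
python3 -m inch '[[0,0,0,0.07,0,-0.04,1],[0,0,0,0,0,0,0.05],[0,0,0,0,0,0,0.05],[0,0,0,0,0,0,0.05],[0,0,0,0,0,-0.4,0.05],[0,0,0,0,0,-1,0],[0,0,0,0,0,-1,0],[0,0,0,0.5,0,-1,0]]' 70
python3 -m inch '[[0,0,0,0.5,0,-1,0],[0,0,0.0355,0.5,0,0,0],[0,0,0.0355,0,0,0,0],[0,0,0.0355,0,0,0,0],[0,0,0.0355,0,0,0,0],[0,0,0.0355,0,0,0,0],[0,0,0.0355,0,0,0,0],[0,0,0.0355,0,0,0,0]]'
python3 -m inch '[[0,0,0.0355,0,0,0,0],[0,0,0.0355,0,0,0,0],[0,0,0.0355,0,0,0,0],[0,0,0.0355,0,0,0,0],[0,0,0.0355,0,0,0,0],[0,0,0.0355,0,0,0,0],[0,0,0.0355,0,0,0,0],[0,0,0.0355,0,0,0,0]]'
python3 -c "
from h import *
f=cam('top'); P=cloud(f);print(rect(P,(593,-333),(40,56),100)); print(rect(P,w2(-14,95),(44,56),50),rect(P,w2(-14,0),(44,56),50));
delta(593,-333,152,77.3)"
```

```text
clock: 23.15
eef_pos: [592.5, 41.0, 132.2]
tcp_rot: [3.141, 0.004, 3.099]
contact_force: [1.5, 0.6, 0.4]
opening: 1.003
grasp_force: 0.0
clock: 23.82
eef_pos: [565.9, 42.1, 156.4]
tcp_rot: [3.14, 0.002, 2.313]
contact_force: [0.3, -0.4, 0.2]
opening: 0.997
grasp_force: 0.0
clock: 24.48
eef_pos: [565.8, 42.1, 156.3]
tcp_rot: [3.139, -0.0, 1.42]
contact_force: [0.9, -0.1, -0.1]
opening: 0.998
grasp_force: 0.0
{'c': [592.3, -333.1], 'med': [590.8, -332.1, 49.4], 'size': [140.8, 64.2], 'yaw': 76.8, 'n': 672}
{'c': [606.4, 138.3], 'med': [605.4, 139.8, 49.9], 'size': [58.6, 36.7], 'yaw': 86.9, 'n': 152} None
turn [ 0.001 -0.     0.02 ] shift [-14.4    4.36   0.17] t 24.5 F [ 0.5 -0.3  0.4] open 1.006
```

```bash
python3 -m inch '[[0,0,0.022,0,0,0,0],[0,0,0,-0.96,0.29,0,0],[0,0,0,-0.96,0.29,0,0],[0,0,0,-0.96,0.29,0,0],[0,0,0,-0.96,0.29,0,0],[0,0,0,-0.96,0.29,0,0],[0,0,0,-0.96,0.29,0,0],[0,0,0,-0.96,0.29,0,0]]'
python3 -m inch '[[0,0,0,-0.96,0.29,0,0],[0,0,0,-0.96,0.29,0,0],[0,0,0,-0.96,0.29,0,0],[0,0,0,-0.96,0.29,0,0],[0,0,0,-0.96,0.29,0,0],[0,0,0,-0.96,0.29,0,0],[0,0,0,-0.96,0.29,0,0],[0,0,0,-0.96,0.29,0,0]]'
python3 -m inch '[[0,0,0,0,0,0.8,0],[0,0,0,0,0,0.8,0],[0,0,0,0,0,0,0]]'
python3 -c "
from h import *
f=cam('scene'); print(rect(cloud(f),(593,-333),(40,56),90))
state();delta(592.8,-333,43,77)"
```

```text
clock: 25.2
eef_pos: [579.4, -134.4, 156.2]
tcp_rot: [3.139, 0.0, 1.36]
contact_force: [1.5, -0.3, -0.4]
opening: 1.0
grasp_force: 0.0
clock: 25.87
eef_pos: [595.1, -334.6, 156.1]
tcp_rot: [3.14, 0.001, 1.36]
contact_force: [0.5, 0.9, 0.0]
opening: 1.001
grasp_force: 0.0
clock: 26.12
eef_pos: [592.9, -332.7, 112.2]
tcp_rot: [-3.138, -0.001, 1.358]
contact_force: [-1.3, 0.7, -0.4]
opening: 1.001
grasp_force: 0.0
{'c': [596.3, -334.8], 'med': [602.8, -329.1, 49.5], 'size': [139.8, 67.3], 'yaw': 76.1, 'n': 681}
p [ 593.5 -332.6  113.9] yaw 77.8 wf [-2.9, -374.3] F [ 0.1 -0.   0.9] open 0.997 g 0.0 t 26.2
turn [-0.001 -0.     0.005] shift [-0.02 -0.02  2.83] t 26.2 F [ 0.1 -0.   0.9] open 0.997
```

```bash
python3 -m inch '[[0,0,0.005,0,0,0.7,0],[0,0,0,0,0,0.7,0],[0,0,0,0,0,0.7,0],[0,0,0,0,0,0.5,0],[0,0,0,0,0,0.2,0],[0,0,0,0,0,0,0],[0,0,0,0,0,0,1],[0,0,0,0,0,0,1]]' 70
python3 -m inch '[[0,0,0,0,0,0,1],[0,0,0,0,0,0,1],[0,0,0,0,0,0,1],[0,0,0,0,0,0,1],[0,0,0,0,0,-0.4,1],[0,0,0,0,0,-0.8,1],[0,0,0,0,0,-0.8,1],[0,0,0,0,0,0,1]]' 70
python3 -c "
from h import *
state(); delta(*w2(-160,-374),100,177.6);delta(*w2(-90,-95),100,177.6)"
```

```text
clock: 26.83
eef_pos: [595.0, -333.0, 46.6]
tcp_rot: [3.14, 0.0, 1.342]
contact_force: [-14.4, 2.4, 8.3]
opening: 0.747
grasp_force: 5.5
clock: 27.5
eef_pos: [596.4, -333.9, 99.5]
tcp_rot: [3.136, 0.002, 1.341]
contact_force: [1.7, -1.4, -3.6]
opening: 0.709
grasp_force: 77.9
p [ 596.4 -333.9   99.5] yaw 76.8 wf [-0.0, -375.4] F [ 1.7 -1.4 -3.6] open 0.709 g 77.9 t 27.5
turn [ 0.001  0.002 -0.56 ] shift [ 6.4   0.06 -0.02] t 27.5 F [ 1.7 -1.4 -3.6] open 0.709
turn [ 0.001  0.002 -0.56 ] shift [ 3.6  11.22 -0.02] t 27.5 F [ 1.7 -1.4 -3.6] open 0.709
```

```bash
python3 -m inch '[[0,0,-0.035,0,0,0,1],[0,0,-0.035,0,0,0,1],[0,0,-0.035,0,0,0,1],[0,0,-0.035,0,0,0,1],[0,0,-0.035,0,0,0,1],[0,0,-0.035,0,0,0,1],[0,0,-0.035,0,0,0,1],[0,0,-0.035,0,0,0,1]]'
python3 -m inch '[[0,0,-0.035,0,0,0,1],[0,0,-0.035,0,0,0,1],[0,0,-0.035,0,0,0,1],[0,0,-0.035,0,0,0,1],[0,0,-0.035,0,0,0,1],[0,0,-0.035,0,0,0,1],[0,0,-0.035,0,0,0,1],[0,0,-0.035,0,0,0,1]]'
python3 -m inch '[[0,0,0,0.7,0,0,1],[0,0,0,0.8,0,0,1],[0,0,0,0.8,0,0,1],[0,0,0,0.8,0,0,1],[0,0,0,0.8,0,0,1],[0,0,0,0.8,0.4,0,1],[0,0,0,0.8,0.6,0,1],[0,0,0,0.4,0.8,0,1]]'
python3 -m inch '[[0,0,0,0,0.9,0,1],[0,0,0,0,0.9,0,1],[0,0,0,0,0.9,0,1],[0,0,0,0,0.9,0,1],[0,0,0,0,0.9,0,1],[0,0,0,0,0.9,0,1],[0,0,0,0,0.9,0,1],[0,0,0,0,0.9,0,1]]'
python3 -m inch '[[0,0,0,-0.5,0.8,0,1],[0,0,0,-0.5,0.8,0,1],[0,0,0,-0.5,0.5,0,1],[0,0,0,-0.4,0,0,1],[0,0,0,0,0,0,1],[0,0,0,0,0,0,1]]'
python3 -c "
from h import *
state(); delta(*w2(-90,-95),45,177.6)"
```

```text
clock: 28.17
eef_pos: [593.8, -332.4, 94.3]
tcp_rot: [-3.141, -0.001, 2.226]
contact_force: [0.1, 0.3, -4.7]
opening: 0.704
grasp_force: 77.7
clock: 28.83
eef_pos: [593.8, -332.4, 94.3]
tcp_rot: [3.141, -0.001, 3.106]
contact_force: [-0.1, -0.1, -5.2]
opening: 0.709
grasp_force: 77.7
clock: 29.5
eef_pos: [446.0, -281.3, 94.5]
tcp_rot: [3.141, -0.002, 3.099]
contact_force: [-0.8, 0.5, -5.0]
opening: 0.712
grasp_force: 77.7
clock: 30.17
eef_pos: [455.9, -100.7, 95.0]
tcp_rot: [3.142, -0.0, 3.1]
contact_force: [0.5, 0.3, -3.9]
opening: 0.709
grasp_force: 77.7
clock: 30.67
eef_pos: [505.7, -51.7, 94.9]
tcp_rot: [-3.141, -0.001, 3.101]
contact_force: [-0.6, 0.3, -5.5]
opening: 0.708
grasp_force: 77.8
p [505.7 -51.7  94.9] yaw 177.7 wf [-102.4, -97.2] F [-0.6  0.3 -5.5] open 0.708 g 77.8 t 30.7
turn [-0. -0.  0.] shift [-0.5   0.09  2.  ] t 30.7 F [-0.6  0.3 -5.5] open 0.708
```

```bash
python3 -m inch '[[0,0,0,-0.3,0.09,0.5,1],[0,0,0,-0.2,0,0.5,1],[0,0,0,0,0,0.5,1],[0,0,0,0,0,0.3,1],[0,0,0,0,0,0.15,1],[0,0,0,0,0,0.03,1],[0,0,0,0,0,0,1],[0,0,0,0,0,0,1]]'
python3 -m inch '[[0,0,0,0,0,0,0.1],[0,0,0,0,0,0,0.1],[0,0,0,0,0,0,0.1],[0,0,0,0.6,0,0,0.1],[0,0,0,0.6,0,0,0.1],[0,0,0,0.6,0,0,0.1],[0,0,0,0.44,0,0,0.1],[0,0,0,0,0,0,0.1]]'
python3 -c "
from h import *
f=cam('scene');print(rect(cloud(f),w2(-88,-95),(44,56),80)); state()"
python3 -m inch '[[0,0,0,0,0,0,1],[0,0,0,0,0,0,1],[0,0,0,0,0,0,1],[0,0,0,0,0,0,1],[0,0,0,-0.3,0,0,1],[0,0,0,-0.5,0,0,1],[0,0,0,-0.5,0,0,1],[0,0,0,0,0,0,1]]' 60
python3 -m inch '[[0,0,0,-0.5,0,0,1],[0,0,0,-0.5,0,0,1],[0,0,0,-0.5,0,0,1],[0,0,0,-0.5,0,0,1],[0,0,0,-0.5,0,0,1],[0,0,0,-0.5,0,0,1],[0,0,0,-0.3,0,0,1],[0,0,0,0,0,0,1]]'
python3 -c "
from h import *
state()"
```

```text
clock: 31.33
eef_pos: [516.7, -50.3, 46.9]
tcp_rot: [-3.141, -0.003, 3.1]
contact_force: [-8.6, -2.0, 16.0]
opening: 0.711
grasp_force: 80.5
clock: 32.0
eef_pos: [460.0, -47.2, 45.6]
tcp_rot: [3.141, -0.003, 3.1]
contact_force: [0.0, -0.2, -0.4]
opening: 0.901
grasp_force: 0.0
{'c': [517.2, -49.3], 'med': [521.0, -49.5, 48.3], 'size': [131.2, 61.7], 'yaw': -2.2, 'n': 463}
p [461.9 -47.3  45.8] yaw 177.6 wf [-146.4, -94.8] F [ 0.   0.8 -0.2] open 0.9 g 0.0 t 32.0
clock: 32.72
eef_pos: [497.9, -48.9, 46.3]
tcp_rot: [-3.141, 0.003, 3.1]
contact_force: [1.3, 0.4, -4.2]
opening: 0.711
grasp_force: 66.0
clock: 33.38
eef_pos: [579.0, -52.1, 46.1]
tcp_rot: [3.142, 0.001, 3.101]
contact_force: [0.8, 0.1, 6.7]
opening: 0.712
grasp_force: 67.4
p [579.  -52.1  46.1] yaw 177.6 wf [-29.2, -94.6] F [0.8 0.1 6.7] open 0.712 g 67.4 t 33.4
```

```bash
python3 -m inch '[[0,0,0,-0.25,0,0,1],[0,0,0,-0.2,0,0,1],[0,0,0,-0.06,0,0,1],[0,0,0,0,0,0,1]]'
python3 -m inch '[[0,0,0,-0.06,0,0,1],[0,0,0,0,0,0,1]]'
python3 -m inch '[[0,0,0,-0.06,0,0,1],[0,0,0,0,0,0,1]]'
python3 -m inch '[[0,0,0,-0.06,0,0,1],[0,0,0,0,0,0,1]]'
python3 -m inch '[[0,0,0,-0.06,0,0,1],[0,0,0,0,0,0,1]]'
```

```text
clock: 33.72
eef_pos: [589.3, -52.4, 46.1]
tcp_rot: [3.141, -0.003, 3.101]
contact_force: [-7.6, 0.2, 12.8]
opening: 0.708
grasp_force: 67.9
clock: 33.88
eef_pos: [589.9, -52.4, 46.0]
tcp_rot: [3.141, -0.004, 3.101]
contact_force: [-10.5, 0.5, 14.9]
opening: 0.712
grasp_force: 68.3
clock: 34.05
eef_pos: [591.4, -52.5, 46.1]
tcp_rot: [3.141, -0.004, 3.101]
contact_force: [-10.3, -0.2, 15.4]
opening: 0.714
grasp_force: 68.3
clock: 34.22
eef_pos: [592.9, -52.5, 46.0]
tcp_rot: [3.141, -0.004, 3.101]
contact_force: [-11.1, 0.8, 15.1]
opening: 0.71
grasp_force: 68.3
clock: 34.38
eef_pos: [594.4, -52.6, 46.0]
tcp_rot: [3.141, -0.004, 3.101]
contact_force: [-10.2, 1.3, 15.7]
opening: 0.709
grasp_force: 68.2
```

```bash
python3 -m inch '[[0,0,0,-0.06,0,0,1],[0,0,0,0,0,0,1]]'
python3 -m inch '[[0,0,0,-0.06,0,0,1],[0,0,0,0,0,0,1]]'
python3 -m inch '[[0,0,0,-0.06,0,0,1],[0,0,0,0,0,0,1]]'
```

```text
clock: 34.55
eef_pos: [594.8, -52.6, 46.0]
tcp_rot: [3.141, -0.006, 3.101]
contact_force: [-14.7, 1.4, 19.6]
opening: 0.712
grasp_force: 68.8
clock: 34.72
eef_pos: [594.8, -52.6, 46.0]
tcp_rot: [3.141, -0.009, 3.101]
contact_force: [-20.8, 0.5, 24.6]
opening: 0.71
grasp_force: 69.5
clock: 34.88
eef_pos: [594.9, -52.6, 46.0]
tcp_rot: [3.141, -0.012, 3.101]
contact_force: [-25.8, 1.0, 30.7]
opening: 0.716
grasp_force: 70.1
```

Tin C has met the rail. I'll release it, retreat and check all three.

```bash
python3 -m inch '[[0,0,0,0.1,0,-0.05,1],[0,0,0,0,0,0,0.05],[0,0,0,0,0,0,0.05],[0,0,0,0,0,0,0.05],[0,0,0,0,0,-0.4,0.05],[0,0,0,0,0,-1,0],[0,0,0,0,0,-1,0],[0,0,0,0.5,0,-1,0]]' 70
python3 -m inch '[[0,0,0,0.8,0,-1,0],[0,0,0,1,0,-1,0],[0,0,0,1,0,-0.5,0],[0,0,0,1,0,0,0],[0,0,0,1,0,0,0],[0,0,0,1,0,0,0],[0,0,0,1,0,0,0],[0,0,0,0,0,0,0]]'
python3 - <<'E'
from h import *
f=cam('top','t4.png'); P=cloud(f)
for y in (95,0,-95):
    d=rect(P,w2(-14,y),(44,54),45); print(y,tow(d['c']) if d else None,d)
g=cam('scene','s4.png');P=cloud(g);q=P.reshape(-1,3); w=np.array([tow(p) for p in q])
for y in (95,0,-95):
    k=(abs(w[:,1]-y)<24)&(w[:,0]>90)&(w[:,0]<130)&(q[:,2]>30)&(q[:,2]<46); print(y,k.sum(),np.round(np.nanmedian(w[k,0]),1))
a=cv2.imread('pics/t4.png')[150:240,225:405]; b=cv2.imread('pics/s4.png')[235:330,225:415]
cv2.imwrite('pics/c4.png',np.vstack([cv2.resize(a,(600,300),interpolation=2),cv2.resize(b,(600,300),interpolation=2)]))
state()
E
```

```text
clock: 35.55
eef_pos: [588.6, -52.6, 133.9]
tcp_rot: [-3.141, 0.004, 3.101]
contact_force: [0.3, 0.0, -0.1]
opening: 1.003
grasp_force: 0.0
clock: 36.22
eef_pos: [412.1, -45.2, 194.8]
tcp_rot: [-3.142, -0.002, 3.1]
contact_force: [-0.1, 0.5, -0.2]
opening: 1.002
grasp_force: 0.0
95 [-10.3, 96.8] {'c': [605.9, 138.3], 'med': [605.9, 140.0, 49.6], 'size': [59.4, 36.1], 'yaw': 84.1, 'n': 143}
0 [-11.1, 1.5] {'c': [601.1, 43.2], 'med': [600.2, 41.8, 50.1], 'size': [57.9, 33.6], 'yaw': 87.5, 'n': 132}
-95 [-8.3, -92.4] {'c': [599.9, -50.8], 'med': [600.5, -56.9, 49.7], 'size': [61.2, 31.6], 'yaw': 86.9, 'n': 115}
95 56 112.2
0 59 112.1
-95 58 111.9
p [416.6 -45.5 195.5] yaw 177.6 wf [-191.7, -94.8] F [ 0.7  0.2 -0.4] open 0.998 g 0.0 t 36.3
```

View pics/c4.png

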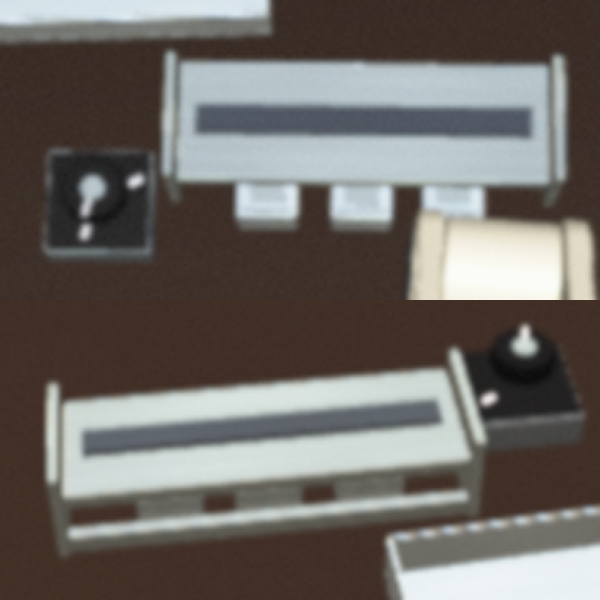

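All three tins are in. Their near ends show at (266,205), (362,205) and (454,200) in the upper half of the crop, and the far ends read about 112. The pointer stands near the front at (86,230) and the mark is at (136,181). Next I'll measure the wheel angle.

```bash
cat >> h.py <<'E'
def wheel(f):
    """unproject white pixels to the pointer/mark plane; angle clockwise from -x, warmer frame"""
    P=cloud(f); px=f['pixels'].astype(float); c=w2(-10,270)
    m=(np.hypot(P[...,0]-c[0],P[...,1]-c[1])<58)&(px.min(-1)>110)&(P[...,2]<75)
    n,L,st,ce=cv2.connectedComponentsWithStats(m.astype(np.uint8))
    for k in range(1,n):
        if st[k,4]<3: continue
        q=P[L==k]; wgt=px[L==k].min(-1); p=np.average(q,axis=0,weights=wgt); w=np.array(tow(p))-[-10,270]
        a=np.arctan2(w[1],-w[0])%(2*np.pi)
        print('n',st[k,4],'uv',np.round(ce[k],1),'rel',np.round(w,1),'r',round(np.hypot(*w),1),'z',round(p[2],1),'ang',round(a,3))
E
python3 - <<'E'
from h import *
for n in ('top','scene'): print(n); wheel(cam(n))
delta(613.4,311,160,180); print(r.sense()['qpos'])
E
```

```text
top
n 16 uv [265.2 203.8] rel [ 22.6 -38.3] r 44.5 z 41.5 ang 4.179
n 15 uv [250.2 219.1] rel [-34.9   9.6] r 36.2 z 53.0 ang 0.268
scene
n 3 uv [372. 257.] rel [-22.3 -52.3] r 56.9 z 39.7 ang 5.115
n 20 uv [379.4 265.9] rel [ 23.8 -38.3] r 45.1 z 42.1 ang 4.156
n 493 uv [373.  394.4] rel [ 2.8 -1. ] r 3.0 z -749.9 ang 3.485
turn [-0.     0.001 -0.013] shift [-7.83 14.26  1.41] t 36.4 F [ 0.5  0.2 -0.6] open 0.998
[-1.12275002e-01  1.03136677e-01  2.11017371e+00 -2.11436068e-05
  9.25488734e-01 -1.64182872e+00]
```

```bash
python3 -m inch '[[0,0,-0.036,0,0,0,0],[0,0,-0.036,0,0,0,0],[0,0,-0.036,0,0,0,0],[0,0,-0.036,0,0,0,0],[0,0,-0.036,0,0,0,0],[0,0,0,0,0,0,0]]'
python3 -c "
from h import *
delta(*w2(-10,270),160,210); print(w2(-10,270))"
```

```text
clock: 36.92
eef_pos: [417.2, -45.5, 194.7]
tcp_rot: [-3.141, 0.001, -2.612]
contact_force: [0.7, 1.3, 0.4]
opening: 0.997
grasp_force: 0.0
turn [-0.     0.     0.002] shift [-13.93   8.44   1.39] t 36.9 F [0.7 1.3 0.4] open 0.997
[613.41519821 311.38192066]
```

```bash
python3 -m inch '[[0,0,0,-0.93,0.56,0,0],[0,0,0,-0.93,0.56,0,0],[0,0,0,-0.93,0.56,0,0],[0,0,0,-0.93,0.56,0,0],[0,0,0,-0.93,0.56,0,0],[0,0,0,-0.93,0.56,0,0],[0,0,0,-0.93,0.56,0,0],[0,0,0,-0.93,0.56,0,0]]'
python3 -m inch '[[0,0,0,-0.93,0.56,0,0],[0,0,0,-0.93,0.56,0,0],[0,0,0,-0.93,0.56,0,0],[0,0,0,-0.93,0.56,0,0],[0,0,0,-0.93,0.56,0,0],[0,0,0,-0.93,0.56,0,0],[0,0,0,-0.93,0.6,0,0],[0,0,0,0,0,0,0]]'
python3 -m inch '[[0,0,0,0,0,0.7,0],[0,0,0,0,0,0.7,0],[0,0,0,0,0,0,0],[0,0,0,0,0,0,0]]'
python3 -c "
from h import *
state();delta(*w2(-10,270),81,210)"
```

```text
clock: 37.58
eef_pos: [522.2, 146.4, 194.4]
tcp_rot: [-3.141, 0.001, -2.621]
contact_force: [0.5, 0.2, -0.4]
opening: 1.004
grasp_force: 0.0
clock: 38.25
eef_pos: [614.7, 316.4, 194.2]
tcp_rot: [3.141, 0.003, -2.62]
contact_force: [-0.1, -0.6, 0.1]
opening: 1.0
grasp_force: 0.0
clock: 38.58
eef_pos: [611.7, 311.5, 158.4]
tcp_rot: [3.142, -0.002, -2.62]
contact_force: [-0.1, 0.5, 0.5]
opening: 1.003
grasp_force: 0.0
p [611.7 311.5 158.4] yaw -150.1 wf [-11.7, 270.0] F [-0.1  0.5  0.5] open 1.003 g 0.0 t 38.6
turn [ 0.    -0.001 -0.001] shift [-0.06 -0.04  3.1 ] t 38.6 F [-0.1  0.5  0.5] open 1.003
```

```bash
python3 -m inch '[[0,0,0,-0.06,-0.04,0.6,0],[0,0,0,0,0,0.6,0],[0,0,0,0,0,0.6,0],[0,0,0,0,0,0.6,0],[0,0,0,0,0,0.4,0],[0,0,0,0,0,0.3,0],[0,0,0,0,0,0,0],[0,0,0,0,0,0,0]]' 80
python3 -c "
from h import *
state();delta(*w2(-10,270),81,210)"
python3 -m inch '[[0,0,0,0,0,0,1],[0,0,0,0,0,0,1],[0,0,0,0,0,0,1],[0,0,0,0,0,0,1],[0,0,0,0,0,0,1],[0,0,0,0,0,0,1]]' 80
python3 -c "
from h import *
state();"
```

```text
clock: 39.25
eef_pos: [614.1, 311.7, 82.2]
tcp_rot: [-3.142, 0.0, -2.618]
contact_force: [0.8, 0.4, 0.4]
opening: 1.001
grasp_force: 0.0
p [614.1 311.7  82.2] yaw -150.0 wf [-9.3, 270.4] F [0.8 0.4 0.4] open 1.001 g 0.0 t 39.2
turn [-0.  0.  0.] shift [0.03 0.   0.05] t 39.2 F [0.8 0.4 0.4] open 1.001
clock: 39.75
eef_pos: [615.8, 310.3, 84.5]
tcp_rot: [-3.138, 0.002, -2.617]
contact_force: [0.4, -10.6, 10.7]
opening: 0.714
grasp_force: 85.4
p [615.8 310.3  84.5] yaw -149.9 wf [-7.6, 269.1] F [  0.4 -10.6  10.7] open 0.714 g 85.4 t 39.8
```

```bash
python3 -m inch '[[0,0,0.02,0,0,0,1],[0,0,0.03,0,0,0,1],[0,0,0.03,0,0,0,1],[0,0,0.03,0,0,0,1],[0,0,0,0,0,0,1]]' 80
python3 -c "
from h import *
state();print(r.sense()['wrist_torque']); f=cam('top','t5.png'); wheel(f); wheel(cam('scene','s5.png'))
b=cv2.imread('pics/t5.png')[170:250,210:300]; c=cv2.imread('pics/s5.png')[215:295,345:435]
cv2.imwrite('pics/c5.png',np.hstack([cv2.resize(b,(400,356),interpolation=2),cv2.resize(c,(400,356),interpolation=2)]))"
```

```text
clock: 40.17
eef_pos: [615.9, 309.9, 84.5]
tcp_rot: [-3.139, 0.003, -2.968]
contact_force: [4.1, -11.8, 10.9]
opening: 0.717
grasp_force: 85.4
p [615.9 309.9  84.5] yaw -170.1 wf [-7.5, 268.6] F [  4.1 -11.8  10.9] open 0.717 g 85.4 t 40.2
[-2.48558114 -0.43804417 -0.1335869 ]
n 3 uv [372. 257.] rel [-21.1 -52.6] r 56.7 z 40.9 ang 5.094
n 19 uv [379.3 265.8] rel [ 23.4 -38.4] r 45.0 z 41.9 ang 4.165
n 497 uv [373.  394.1] rel [ 1.5 -0.4] r 1.6 z -750.5 ang 3.402
```

View pics/c5.png

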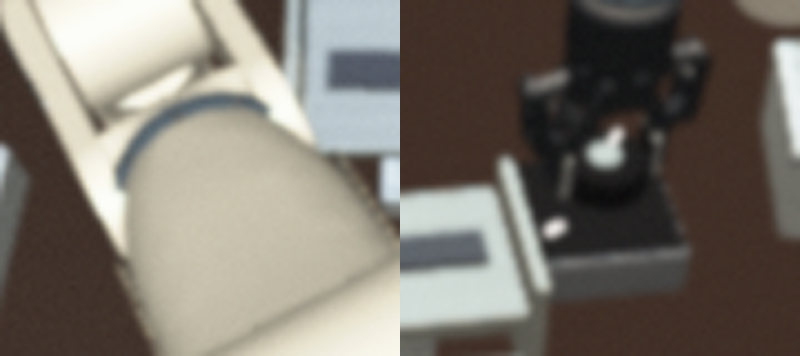

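The wheel is gripped across the rim; the pointer stripe shows at (615,135) and the mark at (555,228). The wrist moment of about 0.13 N m matches the wheel's stiffness, so it is turning.

```bash
for i in 1 2; do :; done; python3 -m inch '[[0,0,0.034,0,0,0,1],[0,0,0.034,0,0,0,1],[0,0,0.034,0,0,0,1],[0,0,0.034,0,0,0,1],[0,0,0.034,0,0,0,1],[0,0,0.034,0,0,0,1],[0,0,0.034,0,0,0,1],[0,0,0.034,0,0,0,1]]'
python3 -m inch '[[0,0,0.034,0,0,0,1],[0,0,0.034,0,0,0,1],[0,0,0.034,0,0,0,1],[0,0,0.034,0,0,0,1],[0,0,0.034,0,0,0,1],[0,0,0.034,0,0,0,1],[0,0,0.034,0,0,0,1],[0,0,0.034,0,0,0,1]]'
python3 -c "
from h import *
state();print(r.sense()['wrist_torque'],r.sense()['qpos'][5])"
```

```text
clock: 40.93
eef_pos: [615.6, 308.7, 84.5]
tcp_rot: [-3.14, 0.005, 2.462]
contact_force: [2.6, -17.8, 14.5]
opening: 0.722
grasp_force: 85.7
clock: 41.6
eef_pos: [614.4, 308.2, 84.4]
tcp_rot: [-3.141, 0.005, 1.607]
contact_force: [-2.3, -19.7, 18.4]
opening: 0.72
grasp_force: 86.1
p [614.4 308.2  84.4] yaw 92.0 wf [-8.9, 266.8] F [ -2.3 -19.7  18.4] open 0.72 g 86.1 t 41.6
[-3.07638626  1.18013498  0.15432922] 0.4323421450799339
```

```bash
python3 -m inch '[[0,0,0.034,-0.08,0,-0.1,1],[0,0,0.034,0,0,0,1],[0,0,0.034,0,0,0,1],[0,0,0.034,0,0,0,1],[0,0,0.034,0,0,0,1],[0,0,0.034,0,0,0,1],[0,0,0.034,0,0,0,1],[0,0,0.034,0,0,0,1]]'
python3 -m inch '[[0,0,0.034,0,0,0,1],[0,0,0.034,0,0,0,1],[0,0,0.034,0,0,0,1],[0,0,0.034,0,0,0,1],[0,0,0.034,0,0,0,1],[0,0,0.02,0,0,0,1],[0,0,0,0,0,0,1],[0,0,0,0,0,0,1]]'
python3 -c "
from h import *
state();print(r.sense()['wrist_torque'],r.sense()['qpos'][5])
wheel(cam('scene','s6.png'));c=cv2.imread('pics/s6.png')[215:295,345:435];cv2.imwrite('pics/c6.png',cv2.resize(c,(540,480),interpolation=2))"
```

```text
clock: 42.27
eef_pos: [613.3, 308.6, 84.7]
tcp_rot: [-3.142, 0.002, 0.751]
contact_force: [-1.6, -4.8, -0.7]
opening: 0.716
grasp_force: 95.1
clock: 42.93
eef_pos: [613.0, 309.3, 84.7]
tcp_rot: [3.141, 0.002, 0.161]
contact_force: [-5.0, -2.7, -0.4]
opening: 0.716
grasp_force: 95.1
p [613.  309.3  84.7] yaw 9.2 wf [-10.4, 267.9] F [-5.  -2.7 -0.4] open 0.716 g 95.1 t 42.9
[ 0.31534667  0.89922323 -0.13243284] 1.87432303529232
n 39 uv [382.1 265. ] rel [ 25.6 -30.5] r 39.8 z 46.8 ang 4.014
n 502 uv [373.  394.2] rel [ 2.1 -0.7] r 2.2 z -750.1 ang 3.463
```

View pics/c6.png

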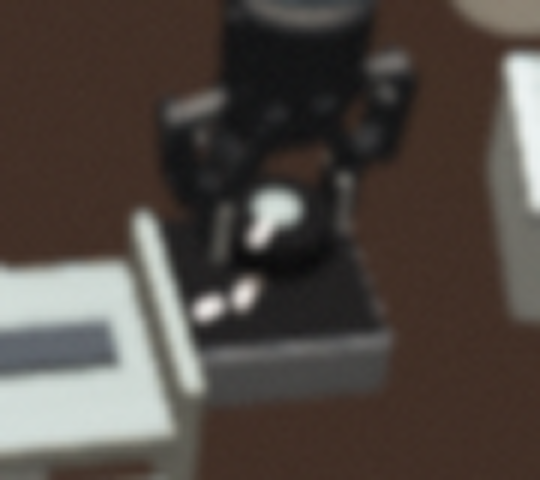

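The pointer is at (245,293) in the crop, just short of the mark at (208,307). I'll turn a bit less than the rest, release, and measure from above.

```bash
python3 -m inch '[[0,0,0.03,0,0,0,1],[0,0,0.03,0,0,0,1],[0,0,0.03,0,0,0,1],[0,0,0.025,0,0,0,1],[0,0,0,0,0,0,1],[0,0,0,0,0,0,1]]'
python3 - <<'E'
from h import *
state()
s=cam('scene','s7.png')
def ang(f,uv,z):
    n=cv2.undistortPoints(np.array([[uv]],np.float32),K(f),np.array(f['dist'],float))[0,0]; M=np.array(f['cam_to_world'])
    d=M[:3,:3]@[*n,1]; p=M[:3,3]+d*(z-M[2,3])/d[2]; w=np.array(tow(p))-[-10,270]; return np.round([np.hypot(*w),np.arctan2(w[1],-w[0])%6.283],3)
t=cam('top')
for z in (44,50,56,60): print(z,'start ptr',ang(t,(250.2,219.1),z),'before ptr',ang(s,(385.8,263.8),z))
print('mark top',ang(t,(265.2,203.8),41),'mark scene',ang(s,(379.4,265.9),41))
c=cv2.imread('pics/s7.png')[235:285,355:411];cv2.imwrite('pics/c7.png',cv2.resize(c,(560,500),interpolation=2))
E
```

```text
clock: 43.48
eef_pos: [613.0, 309.9, 84.7]
tcp_rot: [3.141, 0.002, -0.2]
contact_force: [-4.8, -0.9, -0.0]
opening: 0.713
grasp_force: 95.1
p [613.  309.9  84.7] yaw -11.5 wf [-10.4, 268.5] F [-4.8 -0.9 -0. ] open 0.713 g 95.1 t 43.5
44 start ptr [34.532  0.318] before ptr [25.175  3.851]
50 start ptr [35.7    0.281] before ptr [31.144  3.769]
56 start ptr [36.914  0.246] before ptr [37.336  3.713]
60 start ptr [37.747  0.224] before ptr [41.503  3.686]
mark top [44.213  4.176] mark scene [44.144  4.169]
```

View pics/c7.png

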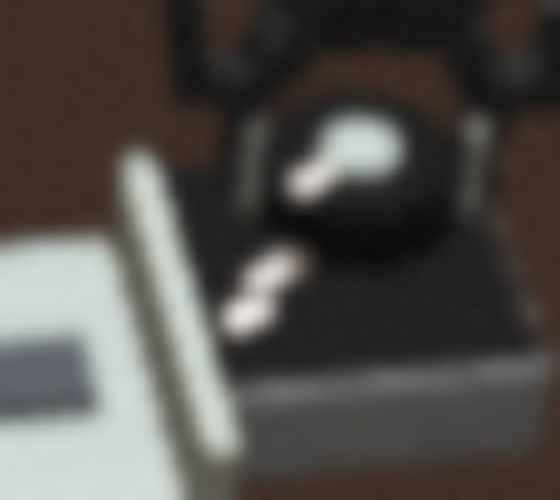

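The pointer at (270,270) has almost reached the mark at (247,315). I'll turn a touch more, then release and look from above.

```bash
python3 -m inch '[[0,0,0.025,0,0,0,1],[0,0,0,0,0,0,1],[0,0,0,0,0,0,1],[0,0,0,0,0,0,0],[0,0,0,0,0,0,0],[0,0,0,0,0,0,0],[0,0,0,0,0,-0.5,0],[0,0,0,0,0,-0.8,0]]'
python3 -m inch '[[0,0,0,0,0,-0.8,0],[0,0,0,0,0,-0.8,0],[0,0,0,0,0,-0.8,0],[0,0,0,-0.9,0,-0.5,0],[0,0,0,-1,0,0,0],[0,0,0,-1,0,0,0],[0,0,0,-1,0,0,0],[0,0,0,-1,0,0,0]]'
python3 -m inch '[[0,0,0,-1,0,0,0],[0,0,0,-1,0,0,0],[0,0,0,-1,0,0,0],[0,0,0,-1,0,0,0],[0,0,0,0,0,0,0]]'
python3 - <<'E'
from h import *
state()
for n in ('top','scene'): f=cam(n,n+'8.png'); wheel(f)
a=cv2.imread('pics/top8.png')[190:230,234:274]; c=cv2.imread('pics/scene8.png')[237:282,360:405]
cv2.imwrite('pics/c8.png',np.hstack([cv2.resize(a,(400,400),interpolation=2),cv2.resize(c,(400,400),interpolation=2)]))
E
```

```text
clock: 44.25
eef_pos: [613.1, 309.2, 116.4]
tcp_rot: [3.14, 0.002, -0.28]
contact_force: [0.6, 0.0, 0.7]
opening: 0.999
grasp_force: 0.0
clock: 44.92
eef_pos: [495.7, 344.0, 191.1]
tcp_rot: [-3.14, -0.001, -0.28]
contact_force: [-0.3, 0.7, -0.1]
opening: 1.001
grasp_force: 0.0
clock: 45.33
eef_pos: [397.0, 371.9, 190.7]
tcp_rot: [-3.141, 0.001, -0.278]
contact_force: [-0.4, 0.5, -0.3]
opening: 1.002
grasp_force: 0.0
p [397.  371.9 190.7] yaw -15.9 wf [-228.8, 321.4] F [-0.4  0.5 -0.3] open 1.002 g 0.0 t 45.3
n 26 uv [264.5 203.2] rel [ 22.6 -36.7] r 43.1 z 47.5 ang 4.16
n 36 uv [380.  263.9] rel [ 19.  -35.5] r 40.3 z 45.7 ang 4.221
n 490 uv [373.  394.3] rel [ 2.1 -0.7] r 2.2 z -750.5 ang 3.463
```

View pics/c8.png

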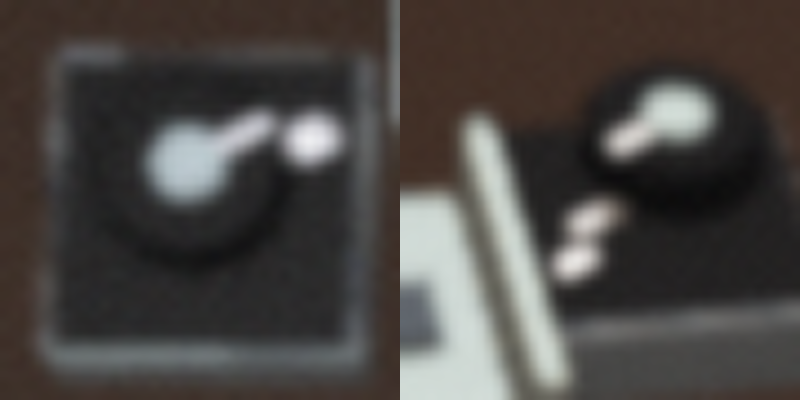

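The pointer has reached the mark to within a few degrees: in the left half the stripe is at (245,133), the hub at (186,165) and the mark at (312,138). I'll compute the angles accurately.

```bash
cat >> h.py <<'E'
def pt(f,uv,z):
    n=cv2.undistortPoints(np.array([[uv]],np.float32),K(f),np.array(f['dist'],float))[0,0]; M=np.array(f['cam_to_world'])
    d=M[:3,:3]@[*n,1]; return np.array(tow(M[:3,3]+d*(z-M[2,3])/d[2]))-[-10,270]
def an(w): return round(np.arctan2(w[1],-w[0])%(2*np.pi),3)
def blobs(f,zr=(30,100)):
    """white/hub blobs in a 5x upsampled crop around the wheel"""
    name='top' if f['cam_to_world'][0][0]<0.1 else 'scene'
    u0,v0=(238,192) if name=='top' else (364,240)
    c=f['pixels'][v0:v0+32,u0:u0+32].astype(np.float32); g=cv2.resize(c,None,fx=8,fy=8,interpolation=cv2.INTER_CUBIC)
    rg=g[...,0]-g[...,2]; m=g.min(-1)
    for nm,mm in (('white',(m>105)&(rg>4)),('hub',(m>105)&(rg<=2))):
        n,L,st,ce=cv2.connectedComponentsWithStats(mm.astype(np.uint8))
        for k in range(1,n):
            if st[k,4]<60: continue
            uv=(ce[k]+.5)/8-.5+[u0,v0]
            print(name,nm,st[k,4],np.round(uv,2),*[(z,np.round(pt(f,uv,z),1).tolist(),an(pt(f,uv,z))) for z in ((89,) if nm=='hub' else (41,56,89))])
E
python3 - <<'E'
from h import *
for n in ('top','scene'): blobs(cam(n))
E
```

```text
top hub 5944 [257.12 204.46] (89, [6.3, -16.8], np.float64(4.354))
scene white 2073 [369.53 260.47] (41, [-6.2, -63.8], np.float64(4.809)) (56, [9.6, -68.0], np.float64(4.572)) (89, [44.1, -77.1], np.float64(4.193))
scene white 1022 [385.31 252.12] (41, [-38.9, -4.3], np.float64(6.173)) (56, [-22.7, -9.3], np.float64(5.894)) (89, [13.0, -20.3], np.float64(4.143))
scene white 743 [367.32 264.12] (41, [9.7, -74.2], np.float64(4.582)) (56, [25.2, -78.2], np.float64(4.401)) (89, [59.3, -87.0], np.float64(4.114))
scene white 2427 [380.03 263.74] (41, [13.3, -33.6], np.float64(4.335)) (56, [28.7, -38.2], np.float64(4.068)) (89, [62.7, -48.3], np.float64(3.798))
scene hub 2646 [390.62 249.17] (89, [1.5, -0.6], np.float64(3.522))
scene hub 3838 [372.18 261.6 ] (89, [50.2, -70.0], np.float64(4.09))
scene hub 2939 [365.52 266.36] (89, [68.2, -94.3], np.float64(4.086))
```

Run:
```python
from h import *
f=cam('top'); h=pt(f,(252.6,206.5),89)
print('hub',h,'ang centroid',an(pt(f,(258.5,203.3),89)-h),'tip',an(pt(f,(260.3,202.4),89)-h))
# finer: weighted centroids from the picture
px=f['pixels'].astype(float); 
c=px[198:212,246:270]; g=cv2.resize(c.astype(np.float32),None,fx=8,fy=8,interpolation=2); m=(g.min(-1)>95).astype(np.uint8)
n,L,st,ce=cv2.connectedComponentsWithStats(m)
for k in range(1,n):
    if st[k,4]>60: print(st[k].tolist(),((ce[k]+.5)/8-.5+[246,198]).round(2))
for q in (95,0,-95):
    P=cloud(f) if q==95 else P; d=rect(P,w2(-14,q),(44,54),45); print(q,tow(d['c']),d['size'],d['yaw'])
m=rect(P,(677,38),(55,100),260); print(m)
hz=[np.nanmedian(P[...,2][(abs(P[...,0]-w2(18,y)[0])<8)&(abs(P[...,1]-w2(18,y)[1])<25)]) for y in (95,0,-95)]; print('hood z',hz)
T0=np.load('pics/top0.npz')['P']
print('hood z0',[np.nanmedian(T0[...,2][(abs(T0[...,0]-w2(18,y)[0])<8)&(abs(T0[...,1]-w2(18,y)[1])<25)]) for y in (95,0,-95)])
for nm,c,zr in [('tall',(575,498),(75,95)),('jar',(753,-304),(60,80)),('tub',(538,-522),(50,66))]: print(nm,rect(P,c,zr))
```

```text
hub [-0.9 -2. ] ang centroid 4.183 tip 4.193
[21, 24, 161, 74, 6501] [257.15 204.46]
95 [-12.2, 96.7] [58.0, 33.1] 88.4
0 [-11.8, -0.3] [62.1, 35.2] 86.5
-95 [-12.8, -92.3] [61.3, 33.0] 87.7
{'c': [675.4, 38.3], 'med': [672.5, 37.1, 73.3], 'size': [396.2, 133.3], 'yaw': 87.5, 'n': 4171}
hood z [np.float64(72.46958919536837), np.float64(72.46261260189317), np.float64(71.90181259879296)]
hood z0 [np.float64(78.00162598404086), np.float64(76.96339561341847), np.float64(76.40516202308754)]
tall {'c': [575.7, 497.8], 'med': [591.3, 503.0, 84.7], 'size': [129.8, 77.0], 'yaw': -12.3, 'n': 634}
jar {'c': [751.5, -303.7], 'med': [751.4, -304.3, 69.0], 'size': [52.8, 50.6], 'yaw': -21.0, 'n': 186}
tub {'c': [536.9, -522.3], 'med': [536.7, -522.9, 57.8], 'size': [95.5, 94.0], 'yaw': 10.1, 'n': 601}
```

Run:
```python
from h import *
P=cloud(cam('scene'));q=P.reshape(-1,3); w=np.array([tow(p) for p in q])
ok=[]
for y in (95,0,-95):
    k=(abs(w[:,1]-y)<24)&(w[:,0]>90)&(w[:,0]<130)&(q[:,2]>30)&(q[:,2]<46); ok.append(np.nanmedian(w[k,0])); print(y,k.sum(),ok[-1].round(1))
if min(ok)>110: print(r.sign_off())
```

```text
95 33 112.6
0 35 113.2
-95 38 113.6
the job is handed in; nothing more can be done
None
```

All three low tins are under the hood against the back rail, and the handwheel pointer measures on the white mark (about 4.2 rad). The tall tin, jar and tub have not moved, and the job is handed in.

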